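Back off the feed ratchet one notch

TASK

The hand-fed roller was advanced one notch too far. With a fingertip, tip the pawl's ball-ended lever back so that the pawl lifts out of the ratchet wheel and stays lifted, then push a spoke of the star handle so that the wheel turns backward by one notch (its top moves toward the pawl's side), and finally tip the pawl over again so that it drops fully into the next gap between the teeth. Only push, gently, with the gripper empty: pinch, force or lift nothing, leave the loose parts around the feeder alone, and finish clear of everything.

Things in the scene. Friction and masses are not known exactly. Their poses are not given: they have to be found in the camera images.
- feeder: grey steel frame of the ratchet feeder, fixed on the cart; base plate x -67..103, y -100..150, 10 mm thick. Origin on the cart top below the shaft, in the ratchet wheel's plane. Axes: +x along the shaft, away from the star handle (roughly away from the robot); +y level, toward the pawl's side; +z up. Grey cheeks and the pawl's post behind the wheel (x over 14 mm) reach 140 mm high
- wheel_center (a point): centre of the steel ratchet wheel on the level shaft (along the feeder's x), 90 mm above the cart top. Wheel 12 mm thick, tip radius 60, root radius 46 mm, 8 saw teeth: one notch = 45 degrees. Behind it a rubber roller, 50 mm before it (feeder x = -50 mm) the star handle of four spokes
- wheel (a joint): angle (rad) of wheel, star handle and roller, which turn as one. Grows as the wheel turns BACKWARD: its top moves toward +y of the feeder. Starts within -0.09..0.09; one notch back is the middle of the next gap, 0.785. Stiff: about 3 N at a spoke's ball; stays where left. With the pawl fully in, some 0.15 rad of play either way, then it blocks turning farther backward
- pawl (a joint): angle of the pawl, rad: 0 = fully down in a gap, 0.75 = lifted back against its stop. Only its weight moves it: lifted past about 0.48 it falls on to 0.75 and stays; tipped back below about 0.3 it falls to 0, or on to a tooth if one lies below it; between, friction may hold it. About 1 N at the ball moves it. The nose clears the teeth above about 0.3
- pawl_pivot (a point): pivot of the pawl: pin along the feeder's x, at x 0, y 81, z 122 mm of the feeder. The pawl, 12 mm thick, lies in the plane x = 0: an arm 60 mm long to the nose, and 55 degrees from it a lever (rod 10 mm thick) with a ball on its end. While down, the arm's top is no higher than 158 mm above the cart; lifted right back, the arm stands nearly upright and reaches 183 mm
- pawl_ball (a point): centre of the black ball (24 mm across) on the pawl's lever, 85 mm from the pivot. In the feeder's frame at y 73, z 207 mm with the pawl down, y 133, z 189 mm with it lifted right back. Pushing the ball toward +y lifts the pawl, toward -y (it rises at first) tips it down again. Smooth, friction about 0.3
- pawl_nose (a point): tip of the pawl's nose (block 7 mm wide), which sits in the gap between two teeth, at y 24, z 132 mm in the feeder's frame when the pawl is down
- spoke0 (a point): centre of the black ball (18 mm across) ending the spoke that points nearly straight up; 66 mm from the shaft axis, at feeder x = -50 mm. Leans 22.5 degrees from upright toward -y at wheel angle 0 (y -25, z 151 mm), the same toward +y at 0.785. The spoke is a rod 10 mm thick. Three more alike follow at 90 degree steps
- nut_black: loose black hex nut, 33 x 38 x 20 mm, lying in front of the feeder; leave alone
- bushing: loose dark steel bushing, 37 mm across, 42 mm high, standing in front of the feeder; leave alone
- wrench_a: loose spanner, 144 mm long, lying beside the feeder; leave alone
- bearing: loose ball bearing, 42 mm across, 12 mm high, lying behind the feeder; leave alone

How it is judged:
By the outcome, as a careful person would: the job done as asked, in the order asked, and still so for the second after the job is handed in, with the robot touching nothing.
It also fails if it takes over 64 s, if anything falls off the work surface, if the arm or the gripper's body presses on something with over 40 N, if the wrist force passes 120 N, or if a joint passes its speed limit or range.

ROBOT

A 6-joint arm with a two-finger parallel gripper is mounted at the origin on a cart in front of the work surface, level with it; the furniture and walls round the work are solid. World frame = base frame: x ahead of the robot, y to its left, z up, the work surface at z = 0. Lengths are in m, angles in degrees, forces in N, time in s.
With the tool pointing down it reaches from about 0.3 to 0.75 m from the base axis. Payload 8.5 kg.
Tool frame: the origin (TCP) lies between the finger pads; the fingertips stand 8 mm ahead of it and the grasp point (between the pads) lies 11 mm behind it; y points along the fingers, z is the direction in which the jaws open and shut, and the axes are right-handed (so a half turn about y gives the same grasp; the last joint's range is limited). The gripper opens to 85 mm and grips with 20 to 120 N. Pads are 22 mm wide; open, the fingers measure 114 mm over their backs; the gripper's body (76 mm by 85 mm) begins 54 mm behind the grasp point. The pads swing forward as they close: fully open they stand 13 mm farther back than shut.
Start: joints at [-89.628, 21.807, 74.336, -0, 83.858, -12.336], TCP at [0.121, -0.537, 0.239] pointing down, gripper open.
Joint ranges: [-178.18, 178.18], [-50.72, 133.34], [12.68, 142.11], [-81.47, 261.47], [9.98, 163.14], [-165.26, 165.26]. Speed limits (degrees/s): [136.94, 136.94, 180, 180, 180, 180].

INTERFACE

Orientations are given as a 3x3 rotation matrix whose columns are the frame's x, y, z axes.
In Python, from rig import env, get_image gives the robot as it stands.
- The arm moves only by the tool move_arm, never from a script. Its argument "targets" is one flat list of numbers, 6 for each row, row after row: the shift along the tool's x, y, z in mm, then the turn, a rotation vector about the tool's x, y, z in rad. A call has exactly 5 rows; each row shifts and turns the commanded pose from where the row before left it, along the tool's axes as they then stand; what a row does not reach is not made up. A row lasts 1/8 s, in which the tool goes at most 62.5 mm and 10.7 degrees, less where a joint would pass 70% of its speed; a pose out of reach is approached as far as the arm can. A call is refused whole if a number of a shift passes 62.5 or a number of a turn 0.188, either way. A call with a gripper value outside its range is refused whole. "hand" is the opening, from -1 (shut) to 1 (fully open), so that 0 is half open, set as the call begins (left out, the last holds). The fingers move at their own pace and stop on an object; "squeeze" is the grip in N (left out, the last holds). Time passes only in rows, so rows that do not move let the fingers close, or fill a call up. It gives the time, the measured TCP pose, the force and the opening at its end, in the units of the state.
- env.observe(): the state, without advancing time (a new reading comes with each control period).
- get_image(name): name is "scene" or "side" or "wrist"; returns a dict with "pixels" (480x640x3 uint8, red, green, blue), "z_map" (480x640 float32, m along the optical axis (not along the pixel's ray), 0 where there is no reading), "intrinsics" (3x3 intrinsics, pixels), "R" (3x3) and "t" (3): a world point X has camera coordinates R X + t; the wrist camera has in their place "mount" (4x4, takes a point from camera to tool coordinates, whose origin is the TCP and whose axes are the tool frame's). Camera axes: x right, y down, z forward; pixel columns grow to the right and rows downward; lengths in m; the calibration is good to about 2 mm. A picture is of the moment at which its call begins: read the wrist's pose just before it.
- env.close_job(): hands the job in, once; it reports no verdict.
The state is a dict: "time_s": time; "q": joint angles; "qvel": joint speeds; "joint_efforts": joint torques, N m; "position": TCP position; "tool_rot": TCP orientation; "ft_force": force on the tool from outside, world axes, zero at the start; "wrist_torque": the same for the moment, N m; "grip_width": finger opening in m.
Only numpy, scipy, OpenCV 4.12 (cv2) and the standard library are available. Lean on these libraries where they do the work, as an engineer would, in place of code of your own. Each camera call takes 0.05 s, during which the arm holds its last target.

## Working session

There is one attempt and no reset: what is moved stays moved. The work goes in short steps, Python scripts to look and compute and a tool call to move; the robot and the scene stay as the last step left them, time stands still between calls to the robot, and variables do not carry over. Pictures are saved under pics/ and viewed, and the job is handed in when it is done.

Besides the shell and the picture viewer there is one more tool, called by a JSON object that holds its "name" and its "arguments". move_arm: Moves the arm, as the interface text tells. Its arguments: {"type":"object","properties":{"targets":{"type":"array"},"hand":{"type":"number"},"squeeze":{"type":"number"}},"required":["targets"]}

```bash
ls; mkdir -p pics; python3 - <<'E'
from rig import env,get_image
import cv2,pickle
s=env.observe();print({k:s[k] for k in('time_s','q','position','tool_rot','ft_force','grip_width')})
for n in('scene','side','wrist'):
    im=get_image(n);pickle.dump(im,open(f'pics/{n}0.pkl','wb'));cv2.imwrite(f'pics/{n}0.png',im['pixels'][:,:,::-1])
    print(n,im['intrinsics'].tolist(),[ (k,im[k].tolist()) for k in('R','t','mount') if k in im])
E
```

```text
pics
{'time_s': 0.0, 'q': array([-8.96283793e+01,  2.18423864e+01,  7.43842815e+01,  1.33649671e-03,
        8.38574307e+01, -1.23349400e+01]), 'position': array([ 0.12098643, -0.53624978,  0.23870146]), 'tool_rot': array([[-9.75509915e-01,  1.36717927e-05,  2.19955465e-01],
       [-2.19955208e-01,  1.46791561e-03, -9.75508868e-01],
       [-3.36213016e-04, -9.99998923e-01, -1.42895905e-03]]), 'ft_force': array([ 0.67823011, -0.03870428, -0.13205293]), 'grip_width': 0.0854300949168349}
scene [[530.2969422936075, 0.0, 319.00654722772066], [0.0, 530.2969422936075, 237.20604460380682], [0.0, 0.0, 1.0]] [('R', [[0.8913049676099298, -0.45299475327316696, -0.019266764669888196], [-0.34104502615920873, -0.6418217516555421, -0.6868428708473843], [0.29877038816778173, 0.6187572970145843, -0.7265505230507227]]), ('t', [-0.5201796546943723, 0.26961806121479037, 0.8175913803961179])]
side [[503.1217706915436, 0.0, 323.3703795066302], [0.0, 503.1217706915436, 232.48678557945044], [0.0, 0.0, 1.0]] [('R', [[-0.9526094764497409, -0.3034346024480287, -0.021508775310487425], [-0.0824900075428618, 0.32573388929339353, -0.9418560569542342], [0.29279785524099866, -0.8954467462685906, -0.3353275123864206]]), ('t', [0.5191947364823546, 0.20501826070995643, 0.6886481253584148])]
wrist [[406.8825494441725, 0.0, 323.4685193150632], [0.0, 406.8825494441725, 238.95257807861424], [0.0, 0.0, 1.0]] [('mount', [[-0.00044195383756293966, 0.9476382540328432, 0.31934549342426516, -0.08129785062850023], [-0.0003916881897466559, -0.31934566415900595, 0.9476382186062372, -0.13543240368794635], [0.9999998256285674, 0.00029372848911110865, 0.0005123147540409284, 0.0015185310059717683], [0.0, 0.0, 0.0, 1.0]])]
```

View pics/scene0.png

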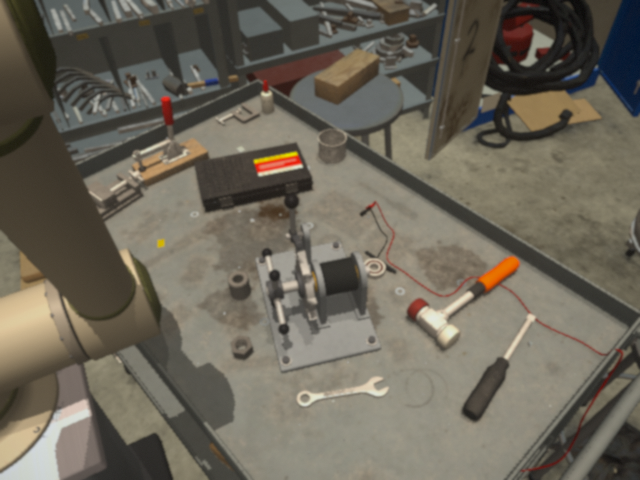

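View pics/side0.png

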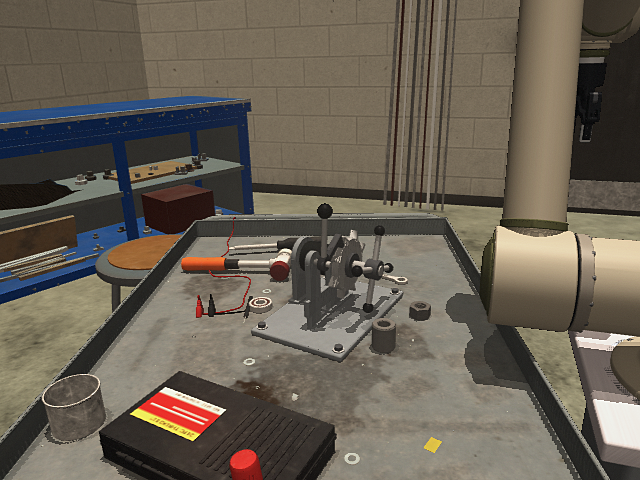

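View pics/wrist0.png

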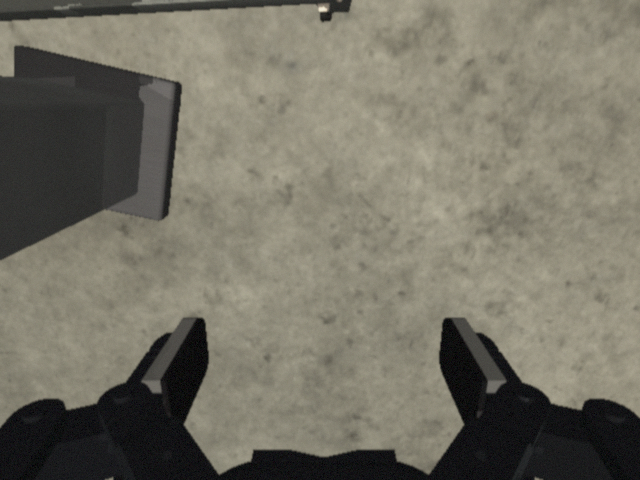

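```bash
python3 - <<'E'
import cv2
a=cv2.imread('pics/scene0.png')[180:380,220:420];b=cv2.imread('pics/side0.png')[190:370,240:440]
cv2.imwrite('pics/c1.png',cv2.resize(a,(800,600) if 0 else (600,600),interpolation=cv2.INTER_CUBIC))
cv2.imwrite('pics/c2.png',cv2.resize(b,None,fx=3,fy=3,interpolation=cv2.INTER_CUBIC))
E
```

```text
(no output)
```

View pics/c1.png

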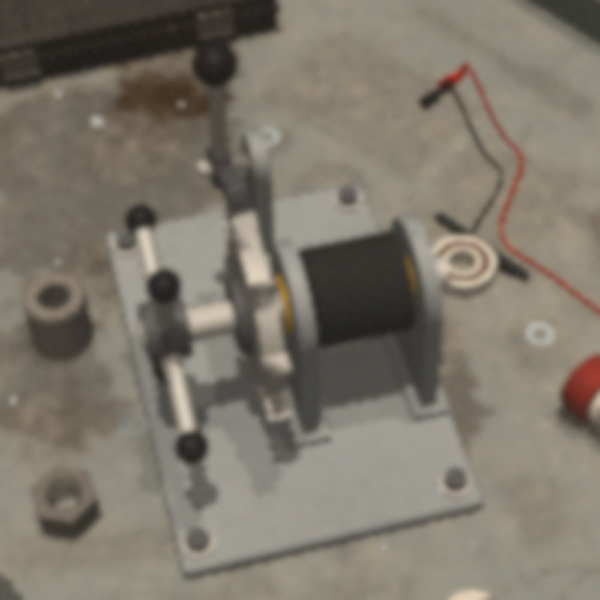

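View pics/c2.png

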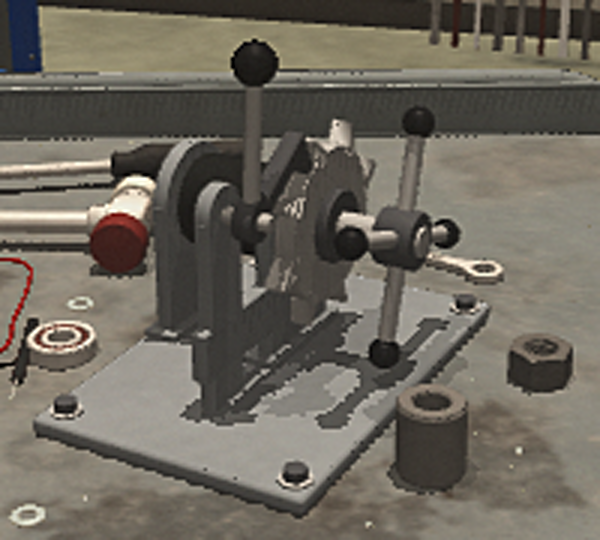

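```bash
cat > h.py <<'E'
import numpy as np,pickle,cv2
def ray(im,u,v):
    d=im['R'].T@np.linalg.solve(im['intrinsics'],[u,v,1.]);o=-im['R'].T@im['t'];return o,d/np.linalg.norm(d)
def tri(r):
    A=sum(np.eye(3)-np.outer(d,d) for o,d in r);b=sum((np.eye(3)-np.outer(d,d))@o for o,d in r)
    X=np.linalg.solve(A,b);return X,[np.linalg.norm((np.eye(3)-np.outer(d,d))@(X-o))*1e3 for o,d in r]
def proj(im,X):
    p=im['intrinsics']@(im['R']@X+im['t']);return p[:2]/p[2]
E
python3 - <<'E'
from h import *
S=pickle.load(open('pics/scene0.pkl','rb'));D=pickle.load(open('pics/side0.pkl','rb'))
sc=dict(pawl=(215,63),sp0=(163,286),L=(140,218),Rr=(191,447));sd=dict(pawl=(255,63),sp0=(418,122),L=(350,242),Rr=(444,233))
P={}
for k in sc:
    u,v=sc[k];a=ray(S,220+u/3-.33,180+v/3-.33);u,v=sd[k];b=ray(D,240+u/3-.33,190+v/3-.33)
    P[k],e=tri([a,b]);print(k,P[k].round(4),np.round(e,1))
# base corners on z=0.010: scene crop
for u,v in[(108,235),(183,573),(482,497)]:
    o,d=ray(S,220+u/3,180+v/3);print((o+d*(.01-o[2])/d[2]).round(4))
for u,v in[(35,422),(303,503),(492,300)]:
    o,d=ray(D,240+u/3,190+v/3);print('side',(o+d*(.01-o[2])/d[2]).round(4))
c=(P['L']+P['Rr'])/2;print('hub',c,np.linalg.norm(P['L']-P['Rr']),P['L']-P['Rr'])
E
```

```text
pawl [5.390e-01 3.000e-04 2.068e-01] [0.9 0.9]
sp0 [ 0.4694 -0.0813  0.1524] [0.4 0.4]
L [0.4879 0.0012 0.1122] [0.4 0.4]
Rr [ 0.4605 -0.1214  0.0686] [0.3 0.3]
[0.4924 0.085  0.01  ]
[ 0.4371 -0.155   0.01  ]
[ 0.6018 -0.1887  0.01  ]
side [0.6497 0.0576 0.01  ]
side [0.4879 0.0924 0.01  ]
side [ 0.4343 -0.1563  0.01  ]
hub [ 0.47421003 -0.06010139  0.09038208] 0.13294355308582134 [0.02747797 0.12256088 0.04356353]
```

{"name": "move_arm", "arguments": {"targets": [0,-10,0,0,-0.18,0,0,-10,0,0,-0.18,0,0,-10,0,0,-0.18,0,0,0,0,0,-0.18,0,0,0,0,0,-0.18,0], "hand": -1, "squeeze": 20}}

```text
time_s: 0.78
position: [0.121, -0.5364, 0.2692]
tool_rot: [[-0.429, -0.0, 0.903], [-0.903, 0.0, -0.429], [-0.0, -1.0, -0.0]]
ft_force: [0.6, -0.1, -0.5]
grip_width: 0.0002
```

```bash
cat >> h.py <<'E'
th=np.arctan2(.1226,.0275)-np.pi/2
FR=np.array([[np.cos(th),-np.sin(th),0],[np.sin(th),np.cos(th),0],[0,0,1]])
O=np.array([.523,-.071,0])
def feed(p): return FR.T@(np.asarray(p)-O)
def report(s):
    print('t',s['time_s'],'feeder mm',(feed(s['position'])*1e3).round(1),'F_f',(FR.T@s['ft_force']).round(2),'w',s['grip_width'],'q',np.round(s['q'],1))
    from scipy.spatial.transform import Rotation as Ro
    T=FR@np.array([[0,0,1],[-1,0,0],[0,-1,0]]).astype(float)
    print('rotvec to goal (tool)',Ro.from_matrix(s['tool_rot'].T@T).as_rotvec().round(3))
E
python3 -c "
from h import *
from rig import env
report(env.observe())"
```

```text
t 0.775 feeder mm [-290.4 -542.1  269.2] F_f [ 0.58 -0.   -0.48] w 0.00015386432963858523 q [-89.6  20.7  71.1  -0.   88.2 -64.2]
rotvec to goal (tool) [ 0.    -0.222 -0.   ]
```

{"name": "move_arm", "arguments": {"targets": [0,0,0,0,-0.111,0,0,0,0,0,-0.111,0,-40,0,20,0,0,0,-40,0,20,0,0,0,-40,0,20,0,0,0]}}

```text
time_s: 1.4
position: [0.2071, -0.4319, 0.2691]
tool_rot: [[-0.225, -0.0, 0.974], [-0.974, 0.0, -0.225], [-0.0, -1.0, -0.0]]
ft_force: [0.5, -0.5, 0.3]
grip_width: -0.0
```

{"name": "move_arm", "arguments": {"targets": [-45,0,24,0,0,0,-45,0,24,0,0,0,-45,0,24,0,0,0,-45,0,24,0,0,0,-45,0,24,0,0,0]}}

```text
time_s: 2.02
position: [0.3748, -0.2394, 0.2693]
tool_rot: [[-0.225, -0.0, 0.974], [-0.974, 0.0, -0.225], [-0.0, -1.0, -0.0]]
ft_force: [0.1, -0.7, -0.8]
grip_width: 0.0002
```

```bash
python3 -c "
from h import *
from rig import env
report(env.observe())"
```

```text
t 2.025 feeder mm [-107.7 -196.8  269.3] F_f [ 0.27 -0.65 -0.81] w 0.0002205685022002329 q [-47.9   9.8  86.4  -0.   83.8 -34.9]
rotvec to goal (tool) [ 0.    -0.007 -0.   ]
```

{"name": "move_arm", "arguments": {"targets": [-43,0,22,0,-0.007,0,-43,0,22,0,0,0,-43,0,22,0,0,0,-43,0,21,0,0,0,-43,0,21,0,0,0]}}

```text
time_s: 2.65
position: [0.5274, -0.0534, 0.2691]
tool_rot: [[-0.218, -0.0, 0.976], [-0.976, 0.0, -0.218], [0.0, -1.0, -0.0]]
ft_force: [0.8, 0.1, -0.3]
grip_width: 0.0001
```

{"name": "move_arm", "arguments": {"targets": [0,0,0,0,0,0,0,0,0,0,0,0,0,20,0,0,0,0,0,25,0,0,0,0,0,25,0,0,0,0]}}

```text
time_s: 3.28
position: [0.5259, -0.0561, 0.1988]
tool_rot: [[-0.22, 0.0, 0.975], [-0.975, -0.0, -0.22], [0.0, -1.0, 0.0]]
ft_force: [0.7, 0.2, -0.7]
grip_width: -0.0
```

```bash
cat > look.py <<'E'
import sys
from h import *
from rig import env,get_image
s=env.observe();report(s)
n=sys.argv[1]
out=[]
for c in('scene','side'):
    im=get_image(c);pickle.dump(im,open(f'pics/{c}{n}.pkl','wb'));p=im['pixels'][:,:,::-1]
    p=p[150:350,220:400] if c=='scene' else p[150:350,250:430]
    out.append(cv2.resize(p,(396,440),interpolation=cv2.INTER_CUBIC))
cv2.imwrite(f'pics/l{n}.png',np.hstack(out))
E
python3 look.py 1
```

```text
t 3.275 feeder mm [ -0.4  15.2 198.8] F_f [ 0.64  0.38 -0.74] w -2.8749718221345833e-05 q [-18.9  21.6  81.7  -0.   76.7  -6.2]
rotvec to goal (tool) [-0.    -0.001  0.   ]
```

View pics/l1.png

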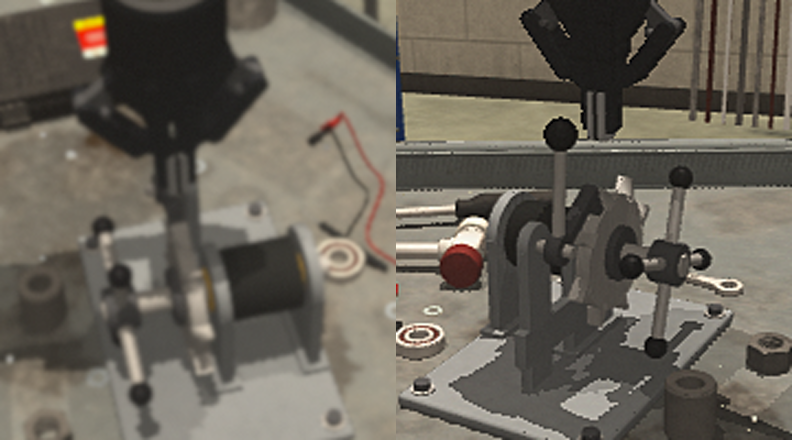

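{"name": "move_arm", "arguments": {"targets": [-10,0,0,0,0,0,-10,0,0,0,0,0,-6,0,0,0,0,0,-6,0,0,0,0,0,-6,0,0,0,0,0]}}

```text
time_s: 4.0
position: [0.535, -0.0174, 0.1995]
tool_rot: [[-0.218, 0.0, 0.976], [-0.976, -0.0, -0.218], [0.0, -1.0, 0.0]]
ft_force: [-0.7, 0.1, -0.1]
grip_width: 0.0
```

{"name": "move_arm", "arguments": {"targets": [-5,0,0,0,0,0,-5,0,0,0,0,0,-5,0,0,0,0,0,-5,0,0,0,0,0,-5,0,0,0,0,0]}}

```text
time_s: 4.62
position: [0.5404, 0.007, 0.1993]
tool_rot: [[-0.218, -0.0, 0.976], [-0.976, 0.0, -0.218], [-0.0, -1.0, -0.0]]
ft_force: [-0.3, -0.2, -0.9]
grip_width: 0.0
```

```bash
python3 look.py 2
```

```text
t 4.625 feeder mm [-1.000e-01  7.990e+01  1.993e+02] F_f [-0.25 -0.29 -0.93] w 2.1199193670638823e-05 q [-11.8  22.7  79.8   0.   77.5   0.8]
rotvec to goal (tool) [ 0.     0.001 -0.   ]
```

View pics/l2.png

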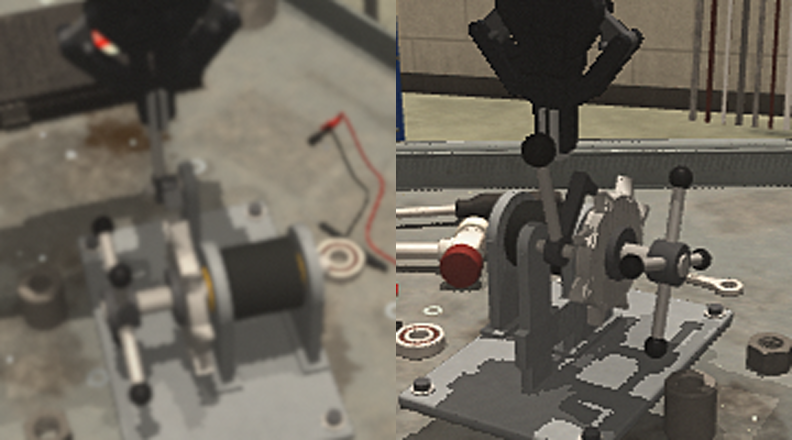

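Lever is tipping with the finger as intended (side view: ball at about (538,150) in the picture, with the arm lifted). I keep going.

{"name": "move_arm", "arguments": {"targets": [-4,0,0,0,0,0,-4,0,0,0,0,0,-4,0,0,0,0,0,-3,0,0,0,0,0,-3,0,0,0,0,0]}}

```text
time_s: 5.35
position: [0.5443, 0.0244, 0.1993]
tool_rot: [[-0.218, 0.0, 0.976], [-0.976, -0.0, -0.218], [0.0, -1.0, 0.0]]
ft_force: [0.2, -0.6, 0.5]
grip_width: -0.0003
```

```bash
python3 look.py 3
```

```text
t 5.35 feeder mm [-1.000e-01  9.780e+01  1.993e+02] F_f [ 0.3  -0.5   0.53] w -0.0003103032722327801 q [-9.9 23.1 79.1 -0.  77.7  2.7]
rotvec to goal (tool) [-0.     0.001  0.   ]
```

View pics/l3.png

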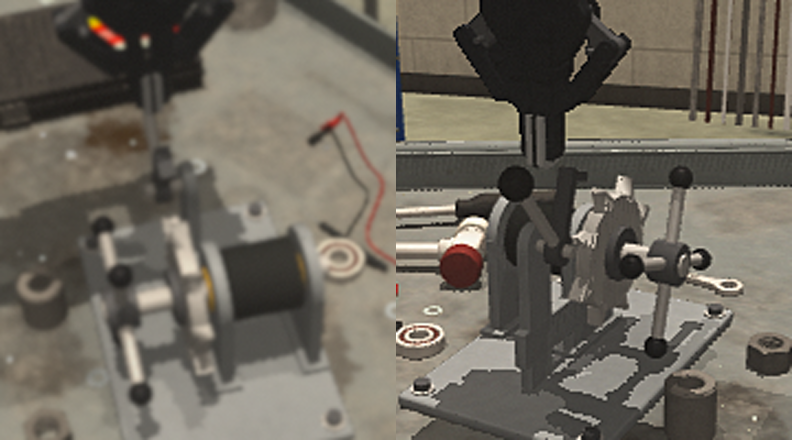

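{"name": "move_arm", "arguments": {"targets": [0,-30,0,0,0,0,0,-40,0,0,0,0,30,0,-10,0,0,0,45,0,-15,0,0,0,45,0,-15,0,0,0]}}

```text
time_s: 6.08
position: [0.4782, -0.0852, 0.2694]
tool_rot: [[-0.218, 0.0, 0.976], [-0.976, -0.0, -0.218], [0.0, -1.0, 0.0]]
ft_force: [-0.1, -0.3, 0.3]
grip_width: -0.0002
```

{"name": "move_arm", "arguments": {"targets": [45,0,-10,0,0,0,0,10,0,0,0,0,0,40,0,0,0,0,0,40,0,0,0,0,0,25,0,0,0,0]}}

```text
time_s: 6.7
position: [0.4591, -0.1249, 0.1524]
tool_rot: [[-0.218, -0.002, 0.976], [-0.976, 0.001, -0.218], [-0.001, -1.0, -0.002]]
ft_force: [1.3, 0.1, 0.5]
grip_width: 0.0003
```

```bash
python3 look.py 4
```

```text
t 6.7 feeder mm [-50.6 -66.5 152.4] F_f [1.29 0.37 0.48] w 0.0003194116109014291 q [-29.5  19.7  93.8   0.   66.7 -17. ]
rotvec to goal (tool) [ 0.002  0.001 -0.001]
```

View pics/l4.png

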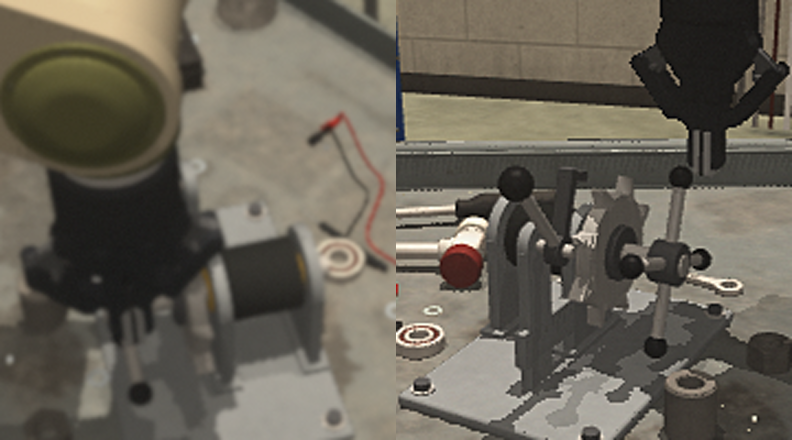

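{"name": "move_arm", "arguments": {"targets": [-10,0,0,0,0,0,-8,0,0,0,0,0,-6,0,0,0,0,0,-6,0,0,0,0,0,-6,0,0,0,0,0]}}

```text
time_s: 7.42
position: [0.4676, -0.0908, 0.1547]
tool_rot: [[-0.218, 0.001, 0.976], [-0.976, -0.001, -0.218], [0.001, -1.0, 0.001]]
ft_force: [-0.9, -3.3, 1.8]
grip_width: -0.0001
```

{"name": "move_arm", "arguments": {"targets": [-6,0,0,0,0,0,-6,0,0,0,0,0,-6,0,0,0,0,0,-6,0,0,0,0,0,-5,0,0,0,0,0]}}

```text
time_s: 8.05
position: [0.4736, -0.062, 0.1541]
tool_rot: [[-0.218, -0.0, 0.976], [-0.976, 0.0, -0.218], [-0.0, -1.0, -0.0]]
ft_force: [0.5, -3.0, -1.3]
grip_width: 0.0001
```

```bash
python3 look.py 5
```

```text
t 8.05 feeder mm [-50.1  -2.1 154.1] F_f [ 1.18 -2.86 -1.26] w 5.957824890303041e-05 q [-21.7  19.7  93.4  -0.   66.9  -9.1]
rotvec to goal (tool) [ 0.     0.001 -0.   ]
```

View pics/l5.png

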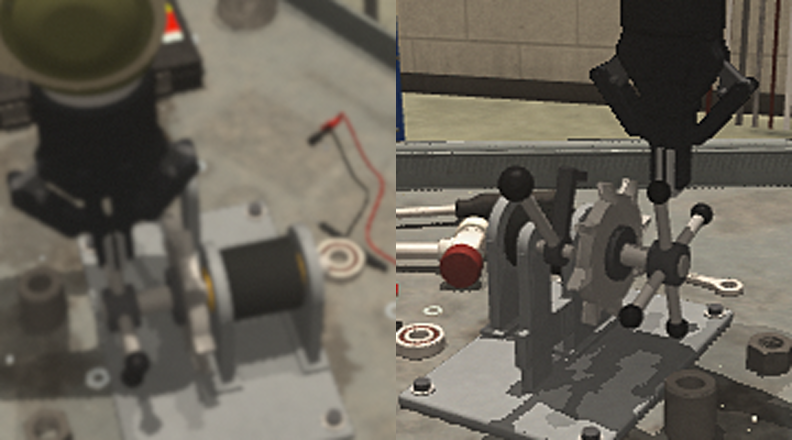

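```bash
cat > wa.py <<'E'
import sys
from h import *
n=sys.argv[1];D=pickle.load(open(f'pics/side{n}.pkl','rb'))
for a in sys.argv[2:]:
    u,v=map(float,a.split(','))
    o,d=ray(D,250+(u-396)/2.2,150+v/2.2);n_=FR[:,0];t=((O-.05*n_-o)@n_)/(d@n_);f=feed(o+d*t)
    ang=np.degrees(np.arctan2(f[1],f[2]-.09));print(f.round(4),np.hypot(f[1],f[2]-.09).round(4),'lean',ang.round(1),'wheel',np.radians((ang+22.5+45)%90-45+ (0)).round(3))
E
python3 wa.py 5 658,191 702,213 629,317 676,328; echo; python3 wa.py 4 680,177 702,257 655,346 630,265
```

```text
[-0.05    0.0162  0.153 ] 0.0651 lean 14.4 wheel 0.644
[-0.05   -0.0679  0.1065] 0.0698 lean -76.3 wheel 0.632
[-0.05    0.0635  0.0708] 0.0663 lean 106.9 wheel 0.687
[-0.05   -0.0201  0.024 ] 0.069 lean -163.1 wheel 0.688

[-0.05   -0.023   0.1517] 0.0658 lean -20.5 wheel 0.036
[-0.05   -0.0701  0.0667] 0.0738 lean -108.4 wheel 0.072
[-0.05    0.0189  0.0261] 0.0666 lean 163.5 wheel 0.105
[-0.05    0.0619  0.1115] 0.0655 lean 70.9 wheel 0.059
```

{"name": "move_arm", "arguments": {"targets": [-4,0,0,0,0,0,-4,0,0,0,0,0,0,0,0,0,0,0,0,0,0,0,0,0,8,0,0,0,0,0]}}

```text
time_s: 8.78
position: [0.4737, -0.0624, 0.1544]
tool_rot: [[-0.217, 0.0, 0.976], [-0.976, 0.0, -0.217], [-0.0, -1.0, 0.0]]
ft_force: [0.4, -0.3, -0.3]
grip_width: 0.0001
```

```bash
python3 look.py 6
```

```text
t 8.775 feeder mm [-50.   -2.4 154.4] F_f [ 0.49 -0.16 -0.35] w 0.00011519911133114689 q [-21.8  19.6  93.4   0.   67.   -9.2]
rotvec to goal (tool) [-0.     0.001 -0.   ]
```

View pics/l6.png

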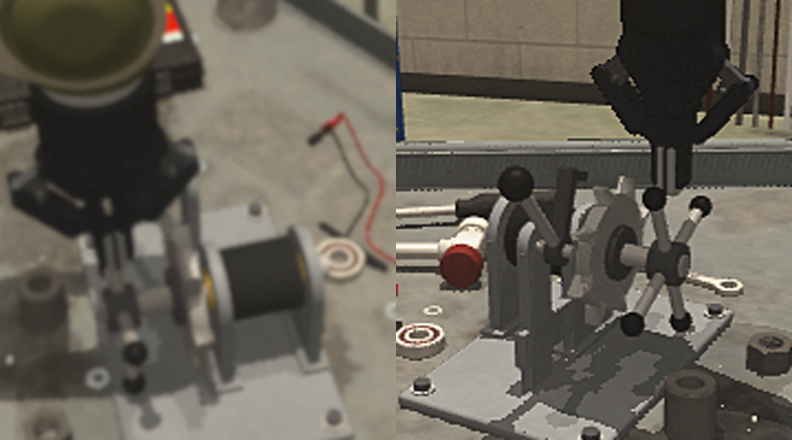

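```bash
python3 wa.py 6 654,199 701,205 632,324 681,322
```

```text
[-0.05    0.0229  0.149 ] 0.0633 lean 21.2 wheel 0.763
[-0.05   -0.0654  0.1143] 0.0698 lean -69.6 wheel 0.749
[-0.05    0.0586  0.0629] 0.0645 lean 114.8 wheel -0.745
[-0.05   -0.0297  0.025 ] 0.0715 lean -155.4 wheel -0.749
```

{"name": "move_arm", "arguments": {"targets": [10,0,0,0,0,0,0,-30,0,0,0,0,0,-40,0,0,0,0,0,-45,0,0,0,0,0,0,0,0,0,0]}}

```text
time_s: 9.5
position: [0.4723, -0.0731, 0.2722]
tool_rot: [[-0.218, 0.006, 0.976], [-0.976, -0.003, -0.218], [0.001, -1.0, 0.007]]
ft_force: [-0.1, -0.5, -0.9]
grip_width: -0.0003
```

{"name": "move_arm", "arguments": {"targets": [-38,0,10,0,0,0,-38,0,10,0,0,0,-38,0,10,0,0,0,-38,0,10,0,0,0,-38,0,10,0,0,0]}}

```text
time_s: 10.12
position: [0.562, 0.103, 0.2681]
tool_rot: [[-0.218, -0.002, 0.976], [-0.976, 0.0, -0.218], [0.0, -1.0, -0.002]]
ft_force: [-0.2, -0.1, -0.2]
grip_width: 0.0
```

{"name": "move_arm", "arguments": {"targets": [0,0,0,0,0,0,0,10,0,0,0,0,0,25,0,0,0,0,0,25,0,0,0,0,0,17,0,0,0,0]}}

```text
time_s: 10.75
position: [0.5607, 0.1009, 0.1904]
tool_rot: [[-0.22, -0.002, 0.976], [-0.976, -0.0, -0.22], [0.001, -1.0, -0.002]]
ft_force: [-0.2, 0.0, -0.5]
grip_width: 0.0003
```

```bash
python3 look.py 7
```

```text
t 10.75 feeder mm [ -0.8 176.  190.4] F_f [-0.18 -0.03 -0.5 ] w 0.000295907984359397 q [-1.7 26.1 75.8 -0.  78.3 11. ]
rotvec to goal (tool) [ 0.002 -0.001  0.001]
```

View pics/l7.png

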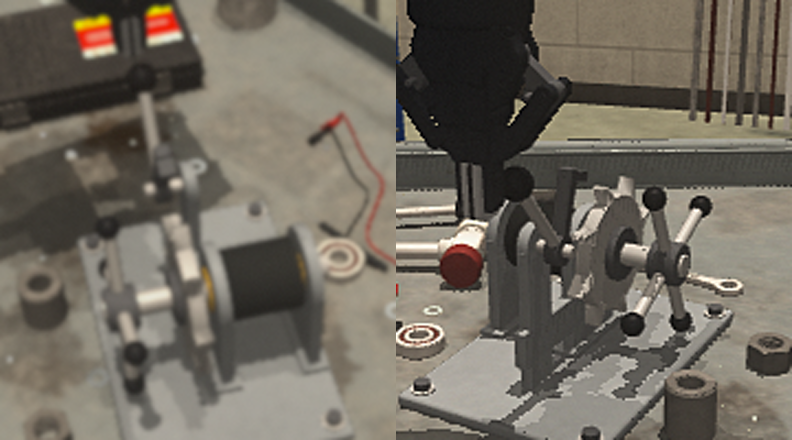

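{"name": "move_arm", "arguments": {"targets": [10,0,0,0,0,0,5,0,0,0,0,0,5,0,0,0,0,0,5,0,0,0,0,0,5,0,0,0,0,0]}}

```text
time_s: 11.48
position: [0.5551, 0.0727, 0.1925]
tool_rot: [[-0.218, 0.0, 0.976], [-0.976, 0.0, -0.218], [-0.0, -1.0, 0.0]]
ft_force: [0.4, 0.6, -0.5]
grip_width: -0.0004
```

{"name": "move_arm", "arguments": {"targets": [5,-1,0,0,0,0,5,-1,0,0,0,0,5,-1,0,0,0,0,5,-1,0,0,0,0,4,-1,0,0,0,0]}}

```text
time_s: 12.1
position: [0.5499, 0.0493, 0.1974]
tool_rot: [[-0.218, 0.0, 0.976], [-0.976, -0.0, -0.218], [0.0, -1.0, 0.0]]
ft_force: [0.0, 0.3, 0.6]
grip_width: -0.0001
```

```bash
python3 look.py 8
```

```text
t 12.1 feeder mm [-1.000e-01  1.232e+02  1.974e+02] F_f [-0.04  0.28  0.57] w -9.852988725798204e-05 q [-7.2 23.9 78.1 -0.  77.9  5.4]
rotvec to goal (tool) [-0.     0.001  0.   ]
```

View pics/l8.png

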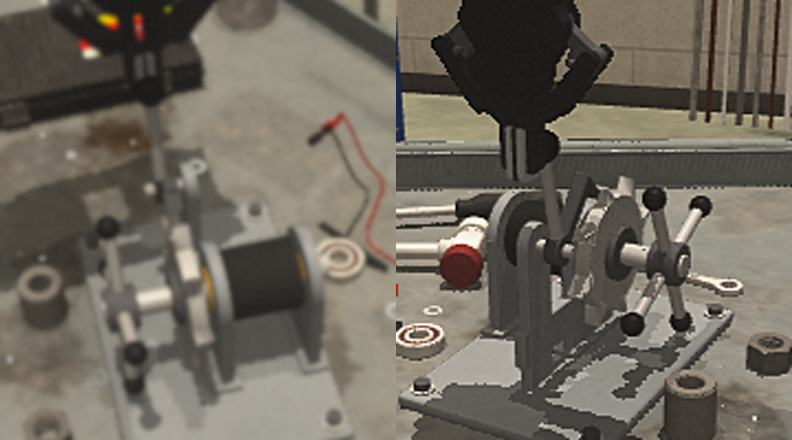

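{"name": "move_arm", "arguments": {"targets": [4,0,0,0,0,0,4,0,0,0,0,0,3,0,0,0,0,0,0,0,0,0,0,0,0,0,0,0,0,0]}}

```text
time_s: 12.82
position: [0.5476, 0.0389, 0.1973]
tool_rot: [[-0.218, -0.0, 0.976], [-0.976, 0.0, -0.218], [-0.0, -1.0, -0.0]]
ft_force: [-1.2, -0.1, 0.6]
grip_width: 0.0002
```

```bash
python3 look.py 9
```

```text
t 12.825 feeder mm [-1.000e-01  1.126e+02  1.973e+02] F_f [-1.19 -0.33  0.6 ] w 0.00017638212983903722 q [-8.3 23.6 78.6  0.  77.7  4.3]
rotvec to goal (tool) [ 0.     0.001 -0.   ]
```

View pics/l9.png

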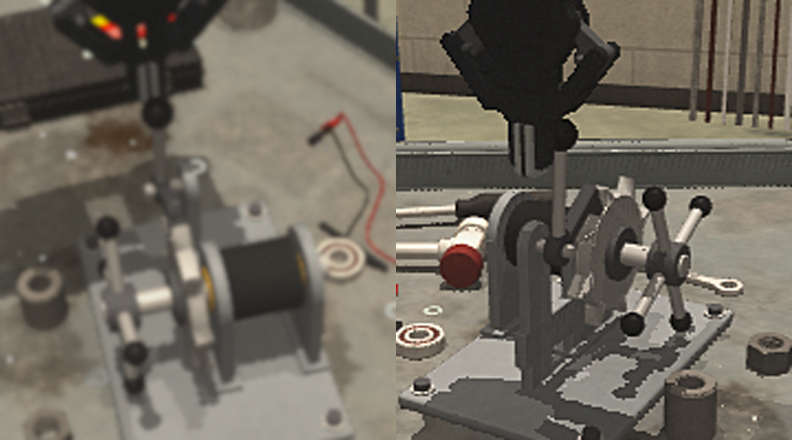

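{"name": "move_arm", "arguments": {"targets": [-15,0,0,0,0,0,-25,0,0,0,0,0,0,-30,0,0,0,0,0,-40,0,0,0,0,0,-30,0,0,0,0]}}

```text
time_s: 13.55
position: [0.5564, 0.079, 0.299]
tool_rot: [[-0.217, 0.001, 0.976], [-0.976, 0.0, -0.217], [-0.0, -1.0, 0.001]]
ft_force: [0.2, 0.4, 0.2]
grip_width: 0.0001
```

{"name": "move_arm", "arguments": {"targets": [-30,0,-30,0,0,0,-30,0,-30,0,0,0,-30,0,-30,0,0,0,0,0,0,0,0,0,0,0,0,0,0,0]}}

```text
time_s: 14.18
position: [0.4883, 0.1856, 0.2973]
tool_rot: [[-0.218, 0.0, 0.976], [-0.976, -0.0, -0.218], [0.0, -1.0, 0.0]]
ft_force: [0.2, -0.5, -0.0]
grip_width: -0.0004
```

```bash
python3 look.py 10; python3 - <<'E'
from h import *
a=[]
for n in('0','10'):
    p=pickle.load(open(f'pics/side{n}.pkl','rb'))['pixels'][:,:,::-1][195:315,280:400];a.append(cv2.resize(p,(396,396),interpolation=cv2.INTER_CUBIC))
cv2.imwrite('pics/cmp.png',np.hstack(a))
E
```

```text
t 14.175 feeder mm [-90.  242.8 297.3] F_f [ 0.32 -0.43 -0.01] w -0.0003683088652759675 q [ 7.8 16.9 72.1 -0.  91.  20.4]
rotvec to goal (tool) [-0.     0.001  0.   ]
```

View pics/l10.png

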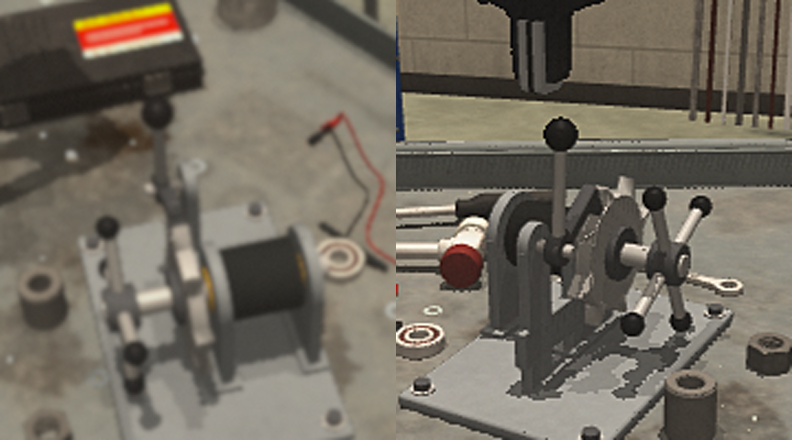

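View pics/cmp.png

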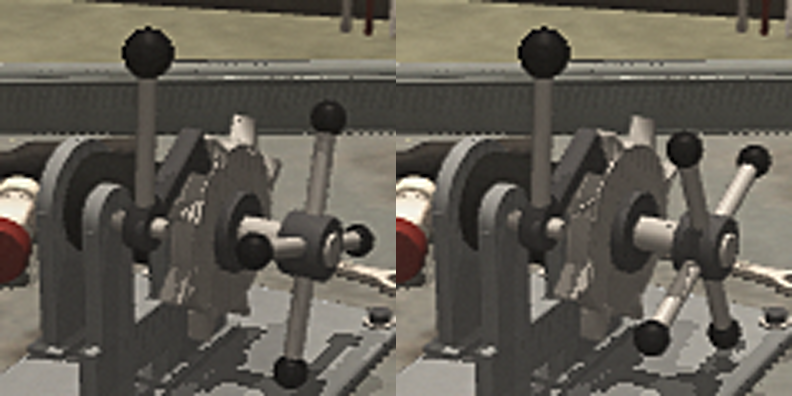

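The pawl lever sits where it did at the start: ball at (148,53) before and (544−396=148, 53) now. The wheel has turned one notch, and the gripper is clear.

```bash
python3 -c "
from rig import env
print(env.close_job())"
```

```text
the job is handed in; nothing more can be done
None
```

The wheel is one notch back and the pawl is down in the next gap, done in the order asked. I handed the job in at about 14 s of the 64 s allowed.

- **What I did:** With the gripper shut and empty, I pushed the pawl's ball toward +y until the pawl fell onto its stop. I then pushed spoke 0 toward +y, and finally pushed the ball back toward -y until the pawl dropped by its own weight.
- **Wheel:** In the side picture, the four spoke balls gave angles from 0.75 to 0.83 rad, averaging about 0.79 against the target of 0.785. The finger's end position agreed with this. I took that reading before the pawl dropped, and the spokes had not visibly moved in later pictures.
- **Pawl:** In the last side picture the ball is at the same pixel as at the start, when the pawl was fully down.
- **Forces and clearance:** The forces read after each move stayed below about 4 N. The gripper finished about 30 cm up and well to the side, touching nothing. The bushing, nut, spanner and bearing look unmoved.
- **Checks that failed or disagreed:** None failed. One view of the ball right after the drop looked about 2 px off because the finger partly hid it; the clear view afterward matched.

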